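Pipettes back to their own trays

TASK

All three pipettes lie in the wrong trays: move each one to the tray that has the colour of its push button (grey pipette: red tray; white pipette: yellow tray; dark blue pipette: blue tray), using the empty grey tray or another free spot on the way. Lay each pipette flat, centred and lengthwise in its tray, setting it down rather than dropping it, and never let the pipettes touch one another. Leave the beaker, the timer and the small bottle where they are.

Things in the scene. Friction and masses are not known exactly. Their poses are not given: they have to be found in the camera images.
- pipette_grey: hand pipette lying on its side, mid-grey body, red push button; 254 mm long along its y, 42 wide, 31 high, about 0.085 kg. Origin: centre of its underside. y points from the push button to the thin tip (away from the robot at the start), z up. Hold it by the thick grip: 26 mm wide (x -20 to +6 mm), 29 mm high and runs from y = -103 to +17 mm; balance point near x -7, y -33 mm; a finger hook juts to +x near the button.
- pipette_white: hand pipette lying on its side, white body, yellow push button; 254 mm long along its y, 42 wide, 31 high, about 0.085 kg. Origin: centre of its underside. y points from the push button to the thin tip (away from the robot at the start), z up. Hold it by the thick grip: 26 mm wide (x -20 to +6 mm), 29 mm high and runs from y = -103 to +17 mm; balance point near x -7, y -33 mm; a finger hook juts to +x near the button.
- pipette_navy: hand pipette lying on its side, dark blue body, blue push button; 254 mm long along its y, 42 wide, 31 high, about 0.085 kg. Origin: centre of its underside. y points from the push button to the thin tip (away from the robot at the start), z up. Hold it by the thick grip: 26 mm wide (x -20 to +6 mm), 29 mm high and runs from y = -103 to +17 mm; balance point near x -7, y -33 mm; a finger hook juts to +x near the button.
- tray_red: red pipette tray, with a pipette of another colour in it at the start; fixed to the bench. Flat plate 80 mm (x) by 290 mm (y), top 4 mm above the bench; a lip 5 mm thick, 10 mm high on each short end (280 mm between them); long sides open. Origin: centre of the underside, on the bench. y along its length, away from the robot, z up.
- tray_yellow: yellow pipette tray, with a pipette of another colour in it at the start; fixed to the bench. Flat plate 80 mm (x) by 290 mm (y), top 4 mm above the bench; a lip 5 mm thick, 10 mm high on each short end (280 mm between them); long sides open. Origin: centre of the underside, on the bench. y along its length, away from the robot, z up.
- tray_blue: blue pipette tray, with a pipette of another colour in it at the start; fixed to the bench. Flat plate 80 mm (x) by 290 mm (y), top 4 mm above the bench; a lip 5 mm thick, 10 mm high on each short end (280 mm between them); long sides open. Origin: centre of the underside, on the bench. y along its length, away from the robot, z up.
- tray_grey: plain grey spare tray, empty at the start; fixed to the bench. Flat plate 80 mm (x) by 290 mm (y), top 4 mm above the bench; a lip 5 mm thick, 10 mm high on each short end (280 mm between them); long sides open. Origin: centre of the underside, on the bench. y along its length, away from the robot, z up. (A tall fridge stands left of the bench: world y over 0.45, x over 0.35.)
- beaker: bystander: clear beaker standing upright, 71 mm across, 91 high. Origin: centre of its underside. Stands behind the trays and must not be moved.
- timer: bystander: white timer lying flat, 64x66x19 mm. Origin: centre of its underside. Stands behind the trays and must not be moved.
- bottle_small: bystander: small clear bottle with a blue cap, upright, 43 mm across, 86 high. Origin: centre of its underside. Stands behind the trays and must not be moved.

How it is judged (in metres and radians):
At the end, for the whole second after the job is handed in: Grey pipette in the red tray, white in yellow, dark blue in blue: each flat (origin under 10 mm up, tilt under 0.08 rad), origin within 20 mm across and 18 mm along of the tray centre, lengthwise within 0.15 rad either way round, released and at rest (x of pipette_grey in the frame of tray_red between -0.02 and 0.02 m and y of pipette_grey in the frame of tray_red between -0.018 and 0.018 m and z of pipette_grey in the frame of tray_red below 0.01 m and angle between the y axis of pipette_grey and the y axis of tray_red, either way round below 0.15 rad and angle between each of pipette_grey, pipette_white, pipette_navy's own z axis and vertical below 0.08 rad and linear speed of each of pipette_grey, pipette_white, pipette_navy below 0.02 m/s and angular speed of each of pipette_grey, pipette_white, pipette_navy below 0.2 rad/s and x of pipette_white in the frame of tray_yellow between -0.02 and 0.02 m and y of pipette_white in the frame of tray_yellow between -0.018 and 0.018 m and z of pipette_white in the frame of tray_yellow below 0.01 m and angle between the y axis of pipette_white and the y axis of tray_yellow, either way round below 0.15 rad and x of pipette_navy in the frame of tray_blue between -0.02 and 0.02 m and y of pipette_navy in the frame of tray_blue between -0.018 and 0.018 m and z of pipette_navy in the frame of tray_blue below 0.01 m and angle between the y axis of pipette_navy and the y axis of tray_blue, either way round below 0.15 rad); the robot touches nothing.
It fails at once if a pipette is dropped or thrown (faster than 0.7 m/s with no finger on it) ((linear speed of pipette_grey above 0.7 m/s and contact force between the fingers and pipette_grey below 0.02 N) or (linear speed of pipette_white above 0.7 m/s and contact force between the fingers and pipette_white below 0.02 N) or (linear speed of pipette_navy above 0.7 m/s and contact force between the fingers and pipette_navy below 0.02 N)).
It fails at once if two pipettes touch (contact force between pipette_grey and pipette_white above 0.3 N or contact force between pipette_white and pipette_navy above 0.3 N or contact force between pipette_navy and pipette_grey above 0.3 N).
It fails at once if the beaker, timer or small bottle is moved (more than 20 mm) (distance of any of beaker, timer, bottle_small from where it was at the start of the episode above 0.02 m).
It also fails if it takes over 128 s, if anything falls off the work surface, if the arm or the gripper's body presses on something with over 40 N, if the wrist force passes 120 N, or if a joint passes its speed limit or range.

ROBOT

A 6-joint arm with a two-finger parallel gripper is mounted at the origin on a cart in front of the work surface, level with it; the furniture and walls round the work are solid. World frame = base frame: x ahead of the robot, y to its left, z up, the work surface at z = 0. Lengths are in mm, angles in rad, forces in N, time in s.
With the tool pointing down it reaches from about 275 to 750 mm from the base axis. Payload 10.2 kg.
Tool frame: the origin (TCP) lies at the centre of the arm's flange, where the gripper is bolted on; the fingertips stand ctrl.tip_reach ahead of it and the grasp point (between the pads) lies 155 mm ahead of it (ctrl.tip_reach is the distance from the TCP to the fingertips, in mm); z points along the fingers, y is the direction in which the jaws open and shut (so a half turn about z gives the same grasp; the last joint's range is limited). The gripper opens to 85 mm and grips with 20 to 120 N. Pads are 22 mm wide; open, the fingers measure 114 mm over their backs; the gripper's body (76 mm by 85 mm) begins 54 mm behind the grasp point. The pads swing forward as they close: fully open they stand 13 mm farther back than shut.
Start: joints at [-1.544, 0.313, 1.498, -0, 1.331, -0.223], TCP at [129.772, -508.716, 404.694] pointing down, gripper open.
Joint ranges: [-2.94, 2.94], [-0.97, 2.17], [0.19, 2.56], [-1.23, 4.37], [0.02, 3.11], [-2.88, 2.88]. Speed limits (rad/s): [2.39, 2.39, 3.01, 3.14, 3.14, 3.14].

INTERFACE

Orientations are given as a unit quaternion [w, x, y, z].
In Python, from rig import ctrl, viewer gives the robot as it stands.
- The arm moves only by the tool drive_tool, never from a script. Its argument "rows" is a list that holds one entry, the list of rows, each a list of 6 numbers: the shift along the world's x, y, z normalised to -1 to 1, where 1 is 0.1 m, then the turn, a rotation vector about the world's x, y, z normalised to -1 to 1, where 1 is 90 degrees. A call has 1 to 10 rows; each row is the pose to reach, as a shift and turn from the pose measured when the call began; what a row does not reach only later rows make up. A row lasts 1/8 s, in which the tool goes at most 62.5 mm and 10.7 degrees, less where a joint would pass 70% of its speed; a pose out of reach is approached as far as the arm can. A call with a number of a shift or a turn outside -1 to 1 is refused whole. A call with a gripper value outside its range is refused whole. "fingers" is the opening, from -1 (shut) to 1 (fully open), set as the call begins (left out, the last holds). The fingers move at their own pace and stop on an object; "force" is the grip in N (left out, the last holds). Time passes only in rows, so rows that repeat a pose let the fingers close. It gives the time, the measured TCP pose, the force and the opening at its end, in the units of the state.
- ctrl.sense(): the state, without advancing time (a new reading comes with each control period).
- viewer.capture(name): name is "side" or "top"; returns the picture (400x640x3 uint8, red, green, blue); there is no depth.
- viewer.calibration(name): a dict with "mtx" (3x3 intrinsics, pixels), "extrinsics" (4x4, takes a point from camera to world coordinates). Camera axes: x right, y up, looking along -z (the intrinsics and any distortion apply to the point x, -y, -z); pixel columns grow to the right and rows downward; lengths in mm; the calibration is good to about 2 mm. A picture is of the moment at which its call begins. calibration takes no time and is no camera call.
- ctrl.finish_job(): hands the job in, once; it reports no verdict.
The state is a dict: "time_s": time; "joints": joint angles; "dq": joint speeds; "tau": joint torques, N m; "eef_pos": TCP position; "ee_rot": TCP orientation; "force": force on the tool from outside, world axes, zero at the start; "wrist_torque": the same for the moment, N m; "grip_width": opening from 0.0 (shut) to 1.0 (fully open).
Only numpy, scipy, OpenCV 4.12 (cv2) and the standard library are available. Lean on these libraries where they do the work, as an engineer would, in place of code of your own. Each camera call takes 0.05 s, during which the arm holds its last target.

## Working session

There is one attempt and no reset: what is moved stays moved. The work goes in short steps, Python scripts to look and compute and a tool call to move; the robot and the scene stay as the last step left them, time stands still between calls to the robot, and variables do not carry over. Pictures are saved under pics/ and viewed, and the job is handed in when it is done.

Besides the shell and the picture viewer there is one more tool, called after "Call:" as name(argument=value, ...) on one line, values as JSON. drive_tool: Moves the arm, as the interface text tells. Scaled input: -1 to 1 covers 0.1 m each way for a shift and 90 degrees each way for a turn. Its arguments: {"type":"object","properties":{"rows":{"type":"array","items":{"type":"array","items":{"type":"array","items":{"type":"number"}}}},"fingers":{"type":"number"},"force":{"type":"number"}},"required":["rows"]}

```bash
mkdir -p pics; ls; python3 - <<'E'
from rig import ctrl, viewer
import cv2
print(ctrl.sense(), ctrl.tip_reach)
for n in("side","top"):
    c=viewer.calibration(n); print(n,c)
    cv2.imwrite(f"pics/{n}0.png",viewer.capture(n)[:,:,::-1])
E
```

```text
pics
{'time_s': 0.0, 'joints': array([-1.54439548e+00,  3.13450204e-01,  1.49841628e+00,  2.33532494e-05,
        1.33097788e+00, -2.23378173e-01]), 'dq': array([-1.29740628e-03, -1.36892990e-03,  3.17531375e-04, -5.13027314e-05,
        8.56119313e-04, -3.50960779e-04]), 'tau': array([ 5.18978140e-04, -4.12269294e+01, -2.59742779e+01, -1.83358225e-04,
        4.14496768e-03,  6.50595631e-07]), 'eef_pos': array([ 129.77497405, -508.67509916,  404.14265936]), 'ee_rot': array([-6.21705707e-04,  9.92211589e-01,  1.24562320e-01,  7.28256569e-05]), 'force': array([ 0.37293517, -0.59509891,  0.56573533]), 'wrist_torque': array([0.05050453, 0.00077654, 0.00800856]), 'grip_width': 1.0000436965540107} 173.4
side {'mtx': array([[362.80002751,   0.        , 319.79320686],
       [  0.        , 362.80002751, 200.88904982],
       [  0.        ,   0.        ,   1.        ]]), 'extrinsics': array([[ 9.60974806e-01, -1.59686477e-01,  2.25893010e-01,
         8.21712236e+02],
       [ 2.76401787e-01,  5.87835271e-01, -7.60297143e-01,
        -6.29573047e+02],
       [-1.13787066e-02,  7.93063631e-01,  6.09032513e-01,
         6.02258650e+02],
       [ 0.00000000e+00,  0.00000000e+00,  0.00000000e+00,
         1.00000000e+00]])}
top {'mtx': array([[395.31950288,   0.        , 315.69061584],
       [  0.        , 395.31950288, 204.09384751],
       [  0.        ,   0.        ,   1.        ]]), 'extrinsics': array([[ 1.10317919e-02,  9.80077136e-01, -1.98310635e-01,
         4.21822945e+02],
       [-9.99927436e-01,  9.85265237e-03, -6.93171141e-03,
         4.42356039e+01],
       [-4.83972612e-03,  1.98372714e-01,  9.80114709e-01,
         9.98508544e+02],
       [ 0.00000000e+00,  0.00000000e+00,  0.00000000e+00,
         1.00000000e+00]])}
```

View pics/top0.png

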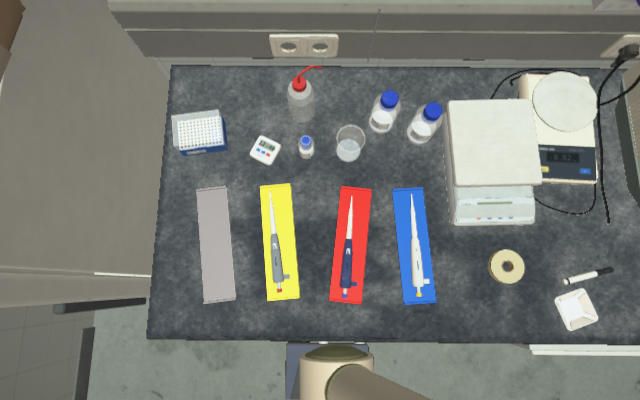

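View pics/side0.png

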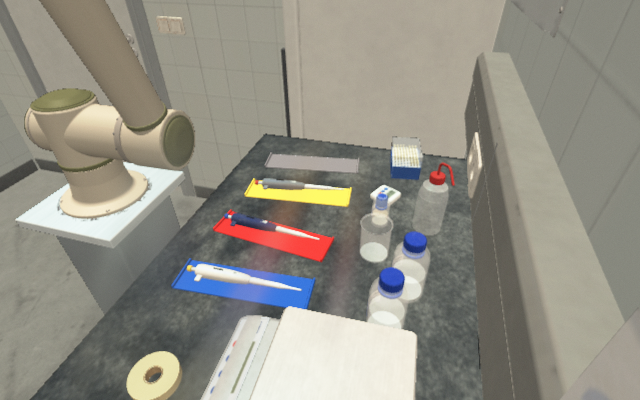

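```bash
cat > h.py <<'E'
import numpy as np, cv2
from rig import ctrl, viewer
def ray(name,uv,z):
    c=viewer.calibration(name);K=c["mtx"];E=c["extrinsics"]
    uv=np.atleast_2d(np.float64(uv));p=np.c_[uv,np.ones(len(uv))]@np.linalg.inv(K).T
    d=(p*[1,-1,-1])@E[:3,:3].T;o=E[:3,3]
    return o+d*((z-o[2])/d[:,2])[:,None]
def save(name,f):
    im=viewer.capture(name);cv2.imwrite(f"pics/{f}.png",im[:,:,::-1]);return im
def big(m):
    cs,_=cv2.findContours(m,cv2.RETR_EXTERNAL,cv2.CHAIN_APPROX_NONE)
    return max(cs,key=cv2.contourArea)
def trayrect(c,name="top"):
    # convex hull to world plane z=4
    pts=ray(name,cv2.convexHull(c)[:,0,:],4)[:,:2].astype(np.float32)
    return cv2.minAreaRect(pts)
E
python3 - <<'E'
from h import *
im=save("top","t1");hsv=cv2.cvtColor(im,cv2.COLOR_RGB2HSV)
cv2.imwrite("pics/crop1.png",cv2.resize(im[175:315,185:445],None,fx=3,fy=3,interpolation=cv2.INTER_NEAREST)[:,:,::-1])
H,S,V=cv2.split(hsv.astype(int))
M={'red':((H<8)|(H>172))&(S>150)&(V>120),'yellow':(abs(H-29)<6)&(S>150)&(V>120),'blue':(abs(H-108)<8)&(S>150)&(V>120)}
for k,m in M.items():
    m=(m*255).astype(np.uint8);m[:175]=0;m[315:]=0;m[:,:185]=0;m[:,445:]=0
    m=cv2.morphologyEx(m,cv2.MORPH_CLOSE,np.ones((3,3)))
    c=big(m);r=trayrect(c);print(k,cv2.boundingRect(c),np.round(r[0],1),np.round(r[1],1),round(r[2],2))
print(hsv[240,215],hsv[255,215],hsv[240,190],hsv[200,205])
E
```

```text
red (329, 186, 43, 118) [524.3 -37.1] [ 80.5 291.5] 84.04
yellow (260, 184, 40, 117) [529.3 143.5] [290.6  79.9] 5.95
blue (392, 187, 45, 118) [ 523.5 -194.5] [291.1  80.1] 4.33
[ 13  10 180] [ 13  10 181] [100  25  93] [ 15   9 176]
```

View pics/crop1.png

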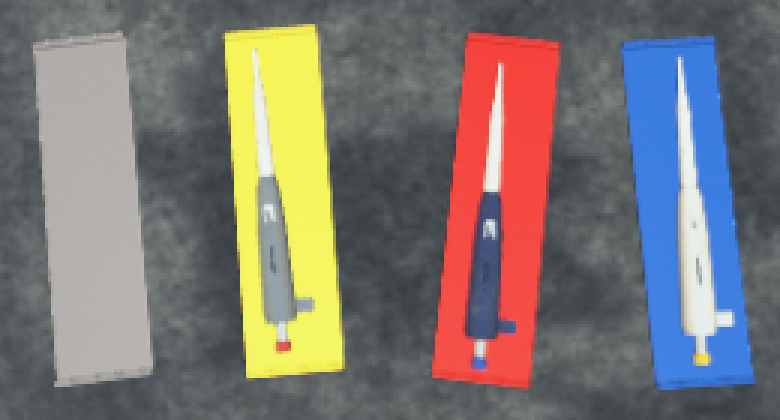

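```bash
cat >> h.py <<'E'
def inmask(hsv,k):
    H,S,V=cv2.split(hsv.astype(int))
    return {'red':((H<8)|(H>172))&(S>150)&(V>120),'yellow':(abs(H-29)<6)&(S>150)&(V>120),'blue':(abs(H-108)<8)&(S>150)&(V>120),'grey':(S<25)&(V>150)&(V<205)&(H<30)}[k]
def pip(im,center,yaw,pcol,tcol):
    # pixels within tray interior rectangle that are not tray coloured
    hsv=cv2.cvtColor(im,cv2.COLOR_RGB2HSV);
    v,u=np.mgrid[0:400,0:640];P=ray("top",np.c_[u.ravel(),v.ravel()],19)[:,:2]-center
    c,s=np.cos(yaw),np.sin(yaw);ly=(P@[c,s]).reshape(400,640);lx=(P@[s,-c]).reshape(400,640)
    roi=(abs(lx)<38)&(abs(ly)<136)
    m=((~inmask(hsv,tcol))&roi)
    # thresholds on saturation handled by colour distance to tray
    ref=np.median(im[roi&inmask(hsv,tcol)],axis=0)
    m=(roi&(np.linalg.norm(im-ref,axis=2)>45)).astype(np.uint8)*255
    # blue button on blue etc. not relevant
    return m,lx,ly
E
cat > meas.py <<'E'
from h import *
import sys
def measure(im,trays,jobs):
    for p,t in jobs:
        cen,yaw=trays[t];m,lx,ly=pip(im,cen,yaw,p,t)
        n,lab,st,ce=cv2.connectedComponentsWithStats(m);i=1+np.argmax(st[1:,4]);b=lab==i
        # profile of width along the tray's y
        X=lx[b];Y=ly[b]
        rows=[]
        for y0 in range(-140,140,12):
            s=(Y>=y0)&(Y<y0+12)
            if s.sum()>2: rows.append((y0+6,X[s].min(),X[s].max(),s.sum()*2.43**2/12))
        print(p,t,"extent y",Y.min().round(1),Y.max().round(1),"x",X.min().round(1),X.max().round(1))
        for r in rows: print("  %4d %6.1f %6.1f w%5.1f mid %5.1f"%(*r,(r[1]+r[2])/2))
E
python3 - <<'E'
from meas import *
R=np.deg2rad
T={'red':([524.3,-37.1],R(-5.96)),'yellow':([529.3,143.5],R(5.95)),'blue':([523.5,-194.5],R(4.33))}
im=viewer.capture("top")
measure(im,T,[('grey','yellow'),('navy','red'),('white','blue')])
hsv=cv2.cvtColor(im,cv2.COLOR_RGB2HSV)
m=(inmask(hsv,'grey')*255).astype(np.uint8);m[:175]=0;m[315:]=0;m[:,:185]=0;m[:,245:]=0
print("greytray",trayrect(big(m)))
E
```

```text
grey yellow extent y -126.9 125.7 x -21.8 20.0
  -122  -12.1   -1.8 w 10.8 mid  -6.9
  -110  -13.0   -3.3 w 10.3 mid  -8.1
   -98  -21.8   19.7 w 33.0 mid  -1.1
   -86  -21.6   20.0 w 37.4 mid  -0.8
   -74  -20.8    4.5 w 26.6 mid  -8.1
   -62  -21.7    4.9 w 26.1 mid  -8.4
   -50  -21.5    3.7 w 26.6 mid  -8.9
   -38  -20.8    3.9 w 24.6 mid  -8.5
   -26  -20.0    2.9 w 23.6 mid  -8.5
   -14  -19.1    1.3 w 20.7 mid  -8.9
    -2  -20.7   -0.0 w 21.2 mid -10.4
    10  -19.8   -1.9 w 17.7 mid -10.9
    22  -16.5   -3.7 w 13.8 mid -10.1
    34  -15.6   -4.9 w 10.8 mid -10.2
    46  -17.2   -4.7 w 11.8 mid -11.0
    58  -16.5   -5.8 w 12.3 mid -11.1
    70  -15.6   -7.3 w  8.9 mid -11.5
    82  -17.4   -7.0 w 10.3 mid -12.2
    94  -16.5   -8.6 w  7.4 mid -12.5
   106  -15.1  -10.0 w  4.4 mid -12.5
   118  -14.9   -9.6 w  5.9 mid -12.3
navy red extent y -136.0 117.3 x -18.8 22.7
  -134   -8.9    3.3 w  9.8 mid  -2.8
  -122   -9.1    3.1 w 10.8 mid  -3.0
  -110  -18.8   22.7 w 24.1 mid   1.9
   -98  -17.6   22.4 w 40.8 mid   2.4
   -86  -18.6    9.2 w 28.5 mid  -4.7
   -74  -17.4    8.1 
[... 877 characters left out ...]
12.0 w 29.5 mid  -2.1
   -50  -14.9   13.1 w 28.5 mid  -0.9
   -38  -13.5   12.4 w 26.6 mid  -0.6
   -26  -14.6   13.5 w 29.0 mid  -0.5
   -14  -13.2   12.5 w 27.1 mid  -0.4
    -2  -11.8   12.8 w 24.1 mid   0.5
    10   -8.0   11.8 w 19.2 mid   1.9
    22   -6.9    9.4 w 15.7 mid   1.3
    34   -5.5    9.7 w 14.3 mid   2.1
    46   -4.1    9.5 w 14.8 mid   2.7
    58   -2.7    9.8 w 12.8 mid   3.6
    70   -3.5    9.9 w 12.8 mid   3.2
    82   -2.6   10.2 w 11.8 mid   3.8
    94   -1.2    9.2 w  8.9 mid   4.0
   106    2.8    8.7 w  6.4 mid   5.7
   118    2.0    7.6 w  5.9 mid   4.8
greytray ((521.589599609375, 303.72332763671875), (290.5098571777344, 78.57362365722656), 8.018714904785156)
```

```bash
cat > geo.py <<'E'
from h import *
T={'red':(np.array([524.3,-37.1]),-5.96),'yellow':(np.array([529.3,143.5]),5.95),'blue':(np.array([523.5,-194.5]),4.33),'grey':(np.array([521.6,303.7]),8.0)}
def w(cen,yawdeg,l):
    a=np.deg2rad(yawdeg);c,s=np.cos(a),np.sin(a);return np.array(cen)+l[1]*np.array([c,s])+l[0]*np.array([s,-c])
def tcp_yaw():
    s=ctrl.sense();q=s['ee_rot'];from scipy.spatial.transform import Rotation as Ro
    m=Ro.from_quat([*q[1:],q[0]]).as_matrix();return s,np.rad2deg(np.arctan2(m[1,0],m[0,0])),m[:,2]
def go(xy,z,yaw):
    s,y,zz=tcp_yaw();d=np.r_[xy,z]-s['eef_pos'];dy=(yaw-y+90)%180-90
    print("t",round(s['time_s'],2),"pos",s['eef_pos'].round(1),"yaw",round(y,2),"zaxis",zz.round(3),"target",np.round(xy,1),"norm shift",(d/100).round(3),"turn",round(dy/90,3),"F",s['force'].round(1),"w",round(s['grip_width'],3),"j6",s['joints'].round(2))
E
python3 - <<'E'
from geo import *
G=(-7,-36)
for p,t,o,dy in [('grey','yellow',(-2.6,-.6),1.4),('navy','red',(.7,-9.6),1.6),('white','blue',(7.4,-1.2),-2.2)]:
    cen,yaw=T[t];O=w(cen,yaw,o);print(p,O,yaw+dy,'grasp',w(O,yaw+dy,G))
for t in T: print(t,'place grasp at',w(*T[t],G),T[t][1])
go(w(w(*T['blue'],(7.4,-1.2)),2.1,G),182,2.1)
E
```

```text
grey [528.43371496 146.02379679] 7.35 grasp [491.83400941 148.3607936 ]
navy [514.67920768 -36.79940859] -4.359999999999999 grasp [479.31554974 -27.08284043]
white [ 522.86213134 -201.96947947] 2.13 grasp [ 486.62683616 -196.31232621]
red place grasp at [489.22143232 -26.39980891] -5.96
yellow place grasp at [492.76831776 146.73050972] 5.95
blue place grasp at [ 487.07424754 -190.23801013] 4.33
grey place grasp at [484.97613782 305.62164485] 8.0
t 0.2 pos [ 129.8 -508.7  404.4] yaw 14.31 zaxis [-0.     0.001 -1.   ] target [ 486.6 -196.3] norm shift [ 3.568  3.124 -2.224] turn -0.136 F [-0.3  0.1 -0.7] w 1.002 j6 [-1.54  0.31  1.5   0.    1.33 -0.22]
```

Call:
drive_tool(rows=[[[0.3,0.26,0,0,0,-0.04],[0.6,0.52,0,0,0,-0.08],[0.9,0.78,0,0,0,-0.136]]], fingers=0.2, force=40)

```text
time_s: 0.57
eef_pos: [220.5, -429.8, 404.2]
ee_rot: [-0.001, 1.0, 0.017, 0.0]
force: [-0.2, -1.1, 1.1]
grip_width: 0.599
```

Call:
drive_tool(rows=[[[0.45,0.4,0,0,0,0],[0.95,0.85,0,0,0,0],[0.95,0.85,0,0,0,0]]])

```text
time_s: 0.95
eef_pos: [317.5, -342.4, 404.3]
ee_rot: [-0.001, 1.0, 0.019, 0.0]
force: [-0.1, 0.1, 0.5]
grip_width: 0.595
```

Call:
drive_tool(rows=[[[0.45,0.4,-0.2,0,0,0],[0.9,0.8,-0.4,0,0,0],[0.9,0.8,-0.4,0,0,0]]])

```text
time_s: 1.32
eef_pos: [408.8, -260.8, 363.0]
ee_rot: [-0.002, 1.0, 0.021, -0.001]
force: [1.1, 0.2, -0.3]
grip_width: 0.6
```

```bash
python3 - <<'E'
from geo import *
go([486.6,-196.3],182,2.1)
E
```

```text
t 1.32 pos [ 408.8 -260.8  363. ] yaw 2.38 zaxis [-0.001  0.003 -1.   ] target [ 486.6 -196.3] norm shift [ 0.778  0.645 -1.81 ] turn -0.003 F [ 1.1  0.2 -0.3] w 0.6 j6 [-0.81  0.26  1.68  0.    1.2   0.72]
```

Call:
drive_tool(rows=[[[0.4,0.32,-0.3,0,0,0],[0.78,0.645,-0.8,0,0,0],[0.78,0.645,-0.8,0,0,0],[0.78,0.645,-0.8,0,0,0]]])

```text
time_s: 1.82
eef_pos: [486.5, -197.4, 283.3]
ee_rot: [-0.001, 1.0, 0.021, -0.001]
force: [-0.7, 0.6, 0.2]
grip_width: 0.595
```

```bash
python3 - <<'E'
from geo import *
go([486.6,-196.3],184,2.1)
im=save("side","s2");cv2.imwrite("pics/s2c.png",cv2.resize(im[100:320,100:420],None,fx=2.4,fy=2.4)[:,:,::-1])
E
```

```text
t 1.82 pos [ 486.5 -197.4  283.3] yaw 2.35 zaxis [-0.001  0.003 -1.   ] target [ 486.6 -196.3] norm shift [ 0.001  0.011 -0.993] turn -0.003 F [-0.7  0.6  0.2] w 0.595 j6 [-0.61  0.44  1.65  0.    1.05  0.92]
```

View pics/s2c.png

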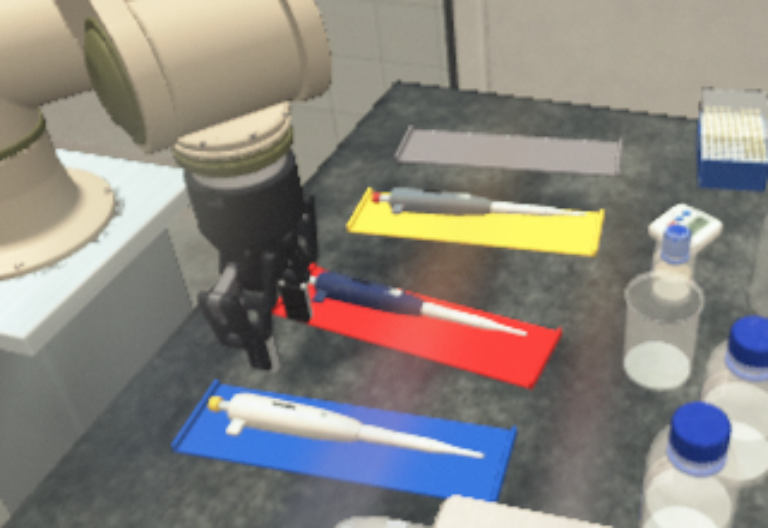

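```bash
python3 - <<'E'
from geo import *
for z in (100,105,110,115,120,125,130): print(z,ray("side",[[209.6,253.3],[215,252]],z)[:,:2].round(0).tolist())
E
```

```text
100 [[477.0, -217.0], [485.0, -211.0]]
105 [[480.0, -221.0], [488.0, -215.0]]
110 [[484.0, -225.0], [492.0, -220.0]]
115 [[487.0, -229.0], [495.0, -224.0]]
120 [[490.0, -234.0], [498.0, -228.0]]
125 [[494.0, -238.0], [502.0, -232.0]]
130 [[497.0, -242.0], [505.0, -236.0]]
```

Call:
drive_tool(rows=[[[0,0.01,-0.35,0,0,0],[0,0.01,-0.7,0,0,0],[0,0.01,-0.9,0,0,0],[0,0.01,-1,0,0,0],[0,0.01,-1,0,0,0]]])

```text
time_s: 2.5
eef_pos: [486.3, -197.5, 184.7]
ee_rot: [-0.001, 1.0, 0.02, 0.0]
force: [-0.2, -0.6, -0.3]
grip_width: 0.597
```

Call:
drive_tool(rows=[[[0,0,-0.03,0,0,0],[0,0,-0.03,0,0,0]]])

```text
time_s: 2.75
eef_pos: [486.3, -197.7, 182.3]
ee_rot: [-0.0, 1.0, 0.02, 0.001]
force: [0.4, -0.9, -0.3]
grip_width: 0.597
```

Call:
drive_tool(rows=[[[0,0,0,0,0,0],[0,0,0,0,0,0],[0,0,0,0,0,0],[0,0,0,0,0,0],[0,0,0,0,0,0]]], fingers=-1, force=40)

```text
time_s: 3.38
eef_pos: [486.5, -197.7, 182.7]
ee_rot: [-0.0, 1.0, 0.02, 0.001]
force: [-1.0, 0.5, 6.3]
grip_width: 0.295
```

Call:
drive_tool(rows=[[[0,0,0,0,0,0],[0,0,0.1,0,0,0],[0,0,0.25,0,0,0],[0,0,0.5,0,0,0],[0,0,0.75,0,0,0],[0,0,0.95,0,0,0],[0,0,1,0,0,0]]])

```text
time_s: 4.25
eef_pos: [486.6, -197.8, 284.6]
ee_rot: [0.001, 1.0, 0.02, 0.002]
force: [0.7, -1.0, -0.7]
grip_width: 0.296
```

```bash
python3 - <<'E'
from geo import *
go([485,305.6],184,8)
im=save("side","s3");cv2.imwrite("pics/s3c.png",cv2.resize(im[100:320,100:420],None,fx=2.4,fy=2.4)[:,:,::-1])
E
```

```text
t 4.25 pos [ 486.6 -197.8  284.6] yaw 2.26 zaxis [ 0.005 -0.001 -1.   ] target [485.  305.6] norm shift [-0.016  5.034 -1.006] turn 0.064 F [ 0.7 -1.  -0.7] w 0.296 j6 [-0.61  0.44  1.65  0.    1.04  0.92]
```

View pics/s3c.png

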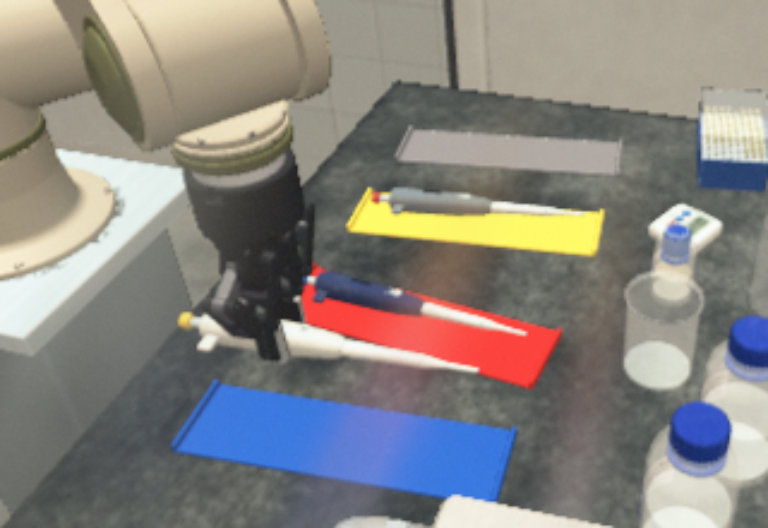

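Call:
drive_tool(rows=[[[0,0.15,0,0,0,0],[0,0.4,0,0,0,0.02],[0,0.7,0,0,0,0.04],[0,1,0,0,0,0.064]]])

```text
time_s: 4.8
eef_pos: [486.2, -95.9, 283.4]
ee_rot: [-0.0, 0.998, 0.071, 0.001]
force: [-0.3, -0.1, -0.2]
grip_width: 0.296
```

Call:
drive_tool(rows=[[[0,0.33,0,0,0,0],[0,0.66,0,0,0,0],[0,1,0,0,0,0]]])

```text
time_s: 5.18
eef_pos: [485.6, 5.9, 282.7]
ee_rot: [-0.0, 0.997, 0.071, 0.001]
force: [0.9, 0.1, 0.0]
grip_width: 0.294
```

Call:
drive_tool(rows=[[[0,0.33,0,0,0,0],[0,0.66,0,0,0,0],[0,1,0,0,0,0]]])

```text
time_s: 5.55
eef_pos: [484.8, 107.8, 282.0]
ee_rot: [-0.001, 0.997, 0.071, -0.0]
force: [-0.4, 0.6, -0.3]
grip_width: 0.292
```

Call:
drive_tool(rows=[[[0,0.33,0,0,0,0],[0,0.66,0,0,0,0],[0,1,0,0,0,0]]])

```text
time_s: 5.92
eef_pos: [483.9, 209.5, 281.2]
ee_rot: [-0.0, 0.997, 0.071, -0.001]
force: [-0.1, 0.1, -0.2]
grip_width: 0.295
```

Call:
drive_tool(rows=[[[0,0.33,0,0,0,0],[0,0.66,0,0,0,0],[0,0.95,0,0,0,0],[0,1,0,0,0,0]]])

```text
time_s: 6.42
eef_pos: [482.8, 311.3, 280.3]
ee_rot: [-0.0, 0.997, 0.072, -0.002]
force: [-0.0, -0.4, -0.6]
grip_width: 0.296
```

```bash
python3 - <<'E'
from geo import *
go([485,305.6],184,8)
E
```

```text
t 6.42 pos [482.8 311.3 280.3] yaw 8.3 zaxis [-0.004  0.    -1.   ] target [485.  305.6] norm shift [ 0.022 -0.057 -0.963] turn -0.003 F [-0.  -0.4 -0.6] w 0.296 j6 [0.37 0.54 1.5  0.   1.1  1.79]
```

Call:
drive_tool(rows=[[[0.02,-0.057,-0.25,0,0,0],[0.02,-0.057,-0.5,0,0,0],[0.02,-0.057,-0.75,0,0,0],[0.02,-0.057,-0.88,0,0,0],[0.02,-0.057,-0.93,0,0,0],[0.02,-0.057,-0.96,0,0,0],[0.02,-0.057,-0.975,0,0,0],[0.02,-0.057,-0.975,0,0,0]]])

```text
time_s: 7.42
eef_pos: [484.9, 305.6, 183.2]
ee_rot: [-0.0, 0.997, 0.072, -0.002]
force: [-0.6, -0.1, 0.5]
grip_width: 0.297
```

```bash
python3 - <<'E'
from geo import *
go([485,305.6],182.5,8)
E
```

```text
t 7.42 pos [484.9 305.6 183.2] yaw 8.3 zaxis [-0.003  0.001 -1.   ] target [485.  305.6] norm shift [ 0.001 -0.    -0.007] turn -0.003 F [-0.6 -0.1  0.5] w 0.297 j6 [0.36 0.68 1.57 0.   0.9  1.78]
```

Call:
drive_tool(rows=[[[0,0,-0.012,0,0,0],[0,0,-0.012,0,0,0]]])

```text
time_s: 7.68
eef_pos: [485.0, 305.7, 182.8]
ee_rot: [-0.0, 0.997, 0.072, -0.001]
force: [-3.0, -1.6, 5.3]
grip_width: 0.298
```

Call:
drive_tool(rows=[[[0,0,0,0,0,0],[0,0,0,0,0,0],[0,0,0,0,0,0],[0,0,0,0,0,0]]], fingers=0.2)

```text
time_s: 8.18
eef_pos: [485.0, 305.7, 182.7]
ee_rot: [-0.0, 0.997, 0.072, -0.001]
force: [-0.1, -0.6, 0.2]
grip_width: 0.604
```

Call:
drive_tool(rows=[[[0,0,0.1,0,0,0],[0,0,0.4,0,0,0],[0,0,0.8,0,0,0],[0,0,1,0,0,0]]])

```text
time_s: 8.68
eef_pos: [485.1, 305.8, 285.6]
ee_rot: [-0.001, 0.997, 0.072, 0.0]
force: [-0.5, 0.0, 0.3]
grip_width: 0.601
```

```bash
python3 - <<'E'
from geo import *
go([479.3,-27.1],182,-4.4)
im=save("side","s4");cv2.imwrite("pics/s4c.png",cv2.resize(im[60:280,200:520],None,fx=2.4,fy=2.4)[:,:,::-1])
E
```

```text
t 8.68 pos [485.1 305.8 285.6] yaw 8.31 zaxis [ 0.001  0.002 -1.   ] target [479.3 -27.1] norm shift [-0.058 -3.329 -1.036] turn -0.141 F [-0.5  0.   0.3] w 0.601 j6 [0.36 0.53 1.5  0.   1.11 1.78]
```

View pics/s4c.png

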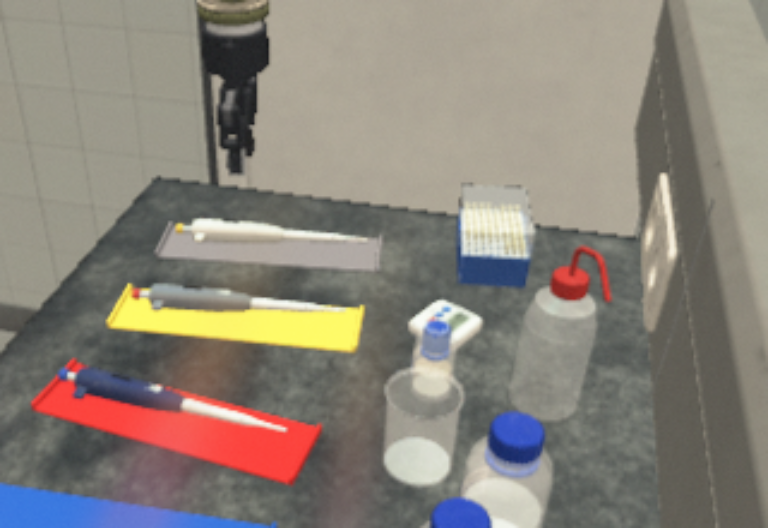

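Call:
drive_tool(rows=[[[0,-0.33,0,0,0,0],[0,-0.66,0,0,0,0],[0,-1,0,0,0,-0.05]]])

```text
time_s: 9.1
eef_pos: [485.2, 205.0, 287.4]
ee_rot: [-0.001, 0.999, 0.033, 0.002]
force: [0.9, -0.7, 0.7]
grip_width: 0.601
```

Call:
drive_tool(rows=[[[0,-0.33,0,0,0,0],[0,-0.66,0,0,0,0],[0,-1,0,0,0,-0.05]]])

```text
time_s: 9.48
eef_pos: [485.0, 103.9, 287.4]
ee_rot: [-0.001, 1.0, -0.008, 0.002]
force: [0.2, -0.8, 0.1]
grip_width: 0.599
```

Call:
drive_tool(rows=[[[0,-0.33,0,0,0,0],[-0.05,-0.66,0,0,0,0],[-0.05,-1,0,0,0,-0.04],[-0.05,-1.0,0,0,0,-0.04]]])

```text
time_s: 9.98
eef_pos: [480.0, 2.4, 287.4]
ee_rot: [-0.001, 0.999, -0.04, 0.002]
force: [0.3, -0.5, 0.3]
grip_width: 0.602
```

```bash
python3 - <<'E'
from geo import *
go([479.3,-27.1],182,-4.4)
E
```

```text
t 9.97 pos [480.    2.4 287.4] yaw -4.64 zaxis [ 0.004  0.002 -1.   ] target [479.3 -27.1] norm shift [-0.007 -0.295 -1.054] turn 0.003 F [ 0.3 -0.5  0.3] w 0.602 j6 [-0.24  0.35  1.78  0.    1.01  1.41]
```

Call:
drive_tool(rows=[[[-0.007,-0.295,-0.1,0,0,0],[-0.007,-0.295,-0.4,0,0,0],[-0.007,-0.295,-0.7,0,0,0],[-0.007,-0.295,-0.9,0,0,0],[-0.007,-0.295,-1,0,0,0],[-0.007,-0.295,-1,0,0,0]]])

```text
time_s: 10.72
eef_pos: [479.3, -26.7, 187.3]
ee_rot: [-0.001, 0.999, -0.04, 0.002]
force: [0.3, -0.1, 0.8]
grip_width: 0.604
```

Call:
drive_tool(rows=[[[0,0,-0.05,0,0,0],[0,0,-0.05,0,0,0]]])

```text
time_s: 10.98
eef_pos: [479.3, -26.6, 182.5]
ee_rot: [-0.001, 0.999, -0.04, 0.002]
force: [-0.5, -0.3, 0.4]
grip_width: 0.601
```

```bash
python3 - <<'E'
from geo import *
go([479.3,-27.1],182,-4.4)
E
```

```text
t 10.97 pos [479.3 -26.6 182.5] yaw -4.59 zaxis [ 0.004  0.002 -1.   ] target [479.3 -27.1] norm shift [-0.    -0.005 -0.005] turn 0.002 F [-0.5 -0.3  0.4] w 0.601 j6 [-0.3   0.53  1.86  0.    0.75  1.35]
```

Call:
drive_tool(rows=[[[0,0,0,0,0,0],[0,0,0,0,0,0],[0,0,0,0,0,0],[0,0,0,0,0,0],[0,0,0,0,0,0],[0,0,0,0,0,0]]], fingers=-1, force=40)

```text
time_s: 11.72
eef_pos: [479.5, -26.7, 182.9]
ee_rot: [-0.001, 0.999, -0.04, 0.002]
force: [0.0, 0.4, 5.4]
grip_width: 0.294
```

Call:
drive_tool(rows=[[[0,0,0.1,0,0,0],[0,0,0.25,0,0,0],[0,0,0.5,0,0,0],[0,0,0.75,0,0,0],[0,0,0.95,0,0,0],[0,0,1,0,0,0]]])

```text
time_s: 12.48
eef_pos: [479.5, -26.6, 284.6]
ee_rot: [-0.001, 0.999, -0.04, 0.004]
force: [0.3, -0.4, -0.5]
grip_width: 0.294
```

```bash
python3 - <<'E'
from geo import *
go([487.1,-190.2],182.5,4.33)
E
```

```text
t 12.47 pos [479.5 -26.6 284.6] yaw -4.59 zaxis [ 0.007  0.001 -1.   ] target [ 487.1 -190.2] norm shift [ 0.076 -1.636 -1.021] turn 0.099 F [ 0.3 -0.4 -0.5] w 0.294 j6 [-0.3   0.35  1.79  0.    1.    1.35]
```

Call:
drive_tool(rows=[[[0,-0.15,0,0,0,0],[0.03,-0.4,0,0,0,0.03],[0.05,-0.7,0,0,0,0.06],[0.076,-1,0,0,0.003,0.099]]])

```text
time_s: 12.98
eef_pos: [486.9, -128.4, 283.8]
ee_rot: [-0.001, 0.999, 0.038, 0.001]
force: [0.1, -0.2, -0.7]
grip_width: 0.295
```

Call:
drive_tool(rows=[[[0,-0.3,0,0,0,0],[0,-0.55,0,0,0,0],[0,-0.63,0,0,0,0],[0,-0.63,0,0,0,0]]])

```text
time_s: 13.48
eef_pos: [486.6, -191.6, 283.3]
ee_rot: [-0.002, 0.999, 0.038, 0.0]
force: [-0.3, -0.7, -1.7]
grip_width: 0.298
```

```bash
python3 - <<'E'
from geo import *
go([487.1,-190.2],182.5,4.33)
E
```

```text
t 13.47 pos [ 486.6 -191.6  283.3] yaw 4.37 zaxis [ 0.     0.003 -1.   ] target [ 487.1 -190.2] norm shift [ 0.005  0.014 -1.008] turn -0.0 F [-0.3 -0.7 -1.7] w 0.298 j6 [-0.6   0.44  1.66  0.    1.05  0.89]
```

Call:
drive_tool(rows=[[[0.005,0.014,-0.25,0,0,0],[0.005,0.014,-0.5,0,0,0],[0.005,0.014,-0.75,0,0,0],[0.005,0.014,-0.88,0,0,0],[0.005,0.014,-0.94,0,0,0],[0.005,0.014,-0.98,0,0,0],[0.005,0.014,-0.99,0,0,0],[0.005,0.014,-0.99,0,0,0]]])

```text
time_s: 14.48
eef_pos: [487.2, -190.3, 184.7]
ee_rot: [-0.001, 0.999, 0.038, 0.0]
force: [0.6, -0.7, -1.2]
grip_width: 0.297
```

Call:
drive_tool(rows=[[[0,0,-0.012,0,0,0],[0,0,-0.012,0,0,0]]])

```text
time_s: 14.72
eef_pos: [487.3, -190.3, 183.6]
ee_rot: [-0.001, 0.999, 0.038, 0.001]
force: [0.6, -0.4, -0.9]
grip_width: 0.294
```

Call:
drive_tool(rows=[[[0,0,-0.012,0,0,0],[0,0,-0.012,0,0,0]]])

```text
time_s: 14.98
eef_pos: [487.3, -190.3, 182.9]
ee_rot: [-0.001, 0.999, 0.038, 0.001]
force: [-3.8, 1.2, 6.3]
grip_width: 0.295
```

Contact, as before. Release and lift, then check.

Call:
drive_tool(rows=[[[0,0,0,0,0,0],[0,0,0,0,0,0],[0,0,0,0,0,0],[0,0,0,0,0,0]]], fingers=0.2)

```text
time_s: 15.48
eef_pos: [487.3, -190.3, 182.8]
ee_rot: [-0.001, 0.999, 0.038, 0.001]
force: [-0.5, 0.4, 0.8]
grip_width: 0.599
```

Call:
drive_tool(rows=[[[0,0,0.1,0,0,0],[0,0,0.4,0,0,0],[0,0,0.8,0,0,0],[0,0,1,0,0,0]]])

```text
time_s: 15.98
eef_pos: [487.4, -190.4, 285.6]
ee_rot: [-0.0, 0.999, 0.038, 0.002]
force: [-0.3, 1.0, 0.0]
grip_width: 0.599
```

Call:
drive_tool(rows=[[[0,0.4,0,0,0,0],[0,0.7,0,0,0,0],[0,1,0,0,0,0]]])

```text
time_s: 16.35
eef_pos: [487.3, -89.4, 286.4]
ee_rot: [-0.0, 0.999, 0.038, 0.002]
force: [-0.5, 0.0, 0.1]
grip_width: 0.598
```

Call:
drive_tool(rows=[[[0,0.4,0,0,0,0],[0,0.7,0,0,0,0],[0,1,0,0,0,0]]])

```text
time_s: 16.73
eef_pos: [487.1, 11.7, 287.1]
ee_rot: [0.0, 0.999, 0.038, 0.003]
force: [-0.2, -0.4, -0.5]
grip_width: 0.597
```

Call:
drive_tool(rows=[[[0,0.4,0,0,0,0],[0,0.7,0,0,0,0],[0,1,0,0,0,0]]])

```text
time_s: 17.1
eef_pos: [487.0, 112.8, 287.9]
ee_rot: [0.0, 0.999, 0.038, 0.003]
force: [-0.9, 0.2, 0.4]
grip_width: 0.599
```

```bash
python3 - <<'E'
from geo import *
go([491.8,148.4],182.5,7.35)
save("top","t5");im=save("side","s5")
E
```

```text
t 17.1 pos [487.  112.8 287.9] yaw 4.39 zaxis [ 0.007 -0.    -1.   ] target [491.8 148.4] norm shift [ 0.048  0.356 -1.054] turn 0.033 F [-0.9  0.2  0.4] w 0.599 j6 [-0.01  0.39  1.73  0.    1.02  1.49]
```

View pics/t5.png

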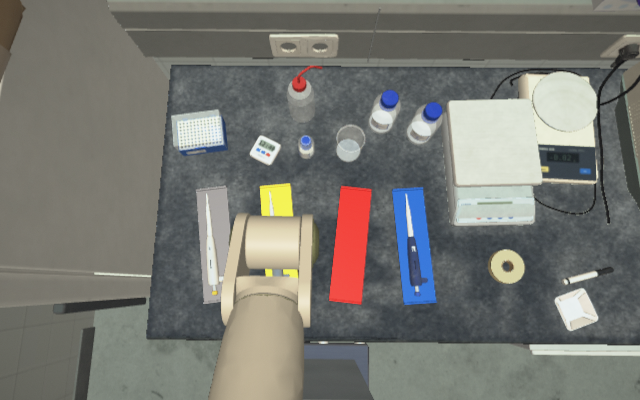

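View pics/s5.png

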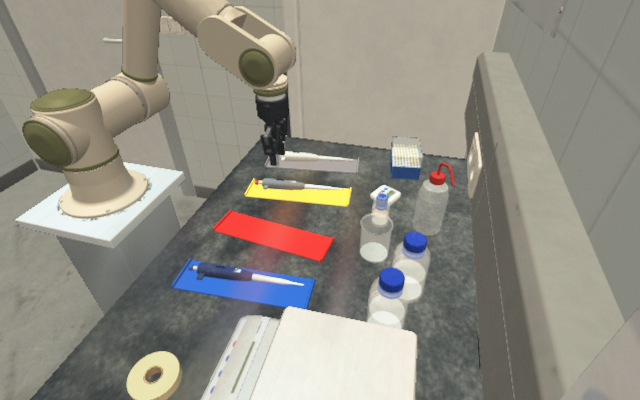

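Call:
drive_tool(rows=[[[0.048,0.2,-0.1,0,0.004,0.02],[0.048,0.356,-0.35,0,0.004,0.033],[0.048,0.356,-0.65,0,0.004,0.033],[0.048,0.356,-0.9,0,0.004,0.033],[0.048,0.356,-1,0,0.004,0.033],[0.048,0.356,-1,0,0.004,0.033]]])

```text
time_s: 17.95
eef_pos: [491.8, 149.0, 188.0]
ee_rot: [-0.0, 0.998, 0.065, -0.0]
force: [0.6, -0.3, -0.4]
grip_width: 0.596
```

Call:
drive_tool(rows=[[[0,0,-0.05,0,0,0],[0,0,-0.05,0,0,0]]])

```text
time_s: 18.2
eef_pos: [491.9, 148.9, 183.3]
ee_rot: [-0.0, 0.998, 0.065, 0.0]
force: [-0.6, -0.2, -0.2]
grip_width: 0.598
```

```bash
python3 - <<'E'
from geo import *
go([491.8,148.4],182.5,7.35)
E
```

```text
t 18.2 pos [491.9 148.9 183.3] yaw 7.49 zaxis [ 0.  0. -1.] target [491.8 148.4] norm shift [-0.001 -0.005 -0.008] turn -0.002 F [-0.6 -0.2 -0.2] w 0.598 j6 [0.07 0.58 1.75 0.   0.81 1.51]
```

Call:
drive_tool(rows=[[[0,0,-0.006,0,0,0],[0,0,-0.006,0,0,0],[0,0,-0.006,0,0,0],[0,0,-0.006,0,0,0],[0,0,-0.006,0,0,0],[0,0,-0.006,0,0,0]]], fingers=-1, force=40)

```text
time_s: 18.95
eef_pos: [492.0, 148.9, 183.1]
ee_rot: [-0.0, 0.998, 0.065, 0.001]
force: [0.1, -0.1, 5.4]
grip_width: 0.297
```

Call:
drive_tool(rows=[[[0,0,0.1,0,0,0],[0,0,0.25,0,0,0],[0,0,0.5,0,0,0],[0,0,0.75,0,0,0],[0,0,0.95,0,0,0],[0,0,1,0,0,0]]])

```text
time_s: 19.7
eef_pos: [492.1, 148.9, 284.8]
ee_rot: [-0.0, 0.998, 0.065, 0.002]
force: [-0.1, -0.1, -1.7]
grip_width: 0.298
```

```bash
python3 - <<'E'
from geo import *
go([489.2,-26.4],182.5,-5.96)
E
```

```text
t 19.7 pos [492.1 148.9 284.8] yaw 7.49 zaxis [ 0.004  0.001 -1.   ] target [489.2 -26.4] norm shift [-0.029 -1.753 -1.023] turn -0.149 F [-0.1 -0.1 -1.7] w 0.298 j6 [0.07 0.42 1.69 0.   1.03 1.51]
```

Call:
drive_tool(rows=[[[0,-0.15,0,0,0,-0.02],[0,-0.4,0,0,0,-0.06],[-0.02,-0.7,0,0,0,-0.1],[-0.029,-1,0,0,0.001,-0.149]]])

```text
time_s: 20.2
eef_pos: [488.7, 47.3, 284.1]
ee_rot: [-0.0, 0.999, -0.054, 0.0]
force: [0.2, 0.5, -0.7]
grip_width: 0.296
```

Call:
drive_tool(rows=[[[0,-0.3,0,0,0,0],[0,-0.6,0,0,0,0],[0,-0.74,0,0,0,0],[0,-0.74,0,0,0,0]]])

```text
time_s: 20.7
eef_pos: [488.6, -27.4, 283.7]
ee_rot: [-0.0, 0.999, -0.055, 0.0]
force: [0.2, -0.3, -1.2]
grip_width: 0.293
```

```bash
python3 - <<'E'
from geo import *
go([489.2,-26.4],182.5,-5.96)
E
```

```text
t 20.7 pos [488.6 -27.4 283.7] yaw -6.25 zaxis [ 0.  0. -1.] target [489.2 -26.4] norm shift [ 0.006  0.01  -1.012] turn 0.003 F [ 0.2 -0.3 -1.2] w 0.293 j6 [-0.3   0.37  1.76  0.    1.01  1.38]
```

Call:
drive_tool(rows=[[[0.006,0.01,-0.25,0,0,0.003],[0.006,0.01,-0.5,0,0,0.003],[0.006,0.01,-0.75,0,0,0.003],[0.006,0.01,-0.88,0,0,0.003],[0.006,0.01,-0.94,0,0,0.003],[0.006,0.01,-0.98,0,0,0.003],[0.006,0.01,-0.993,0,0,0.003],[0.006,0.01,-0.993,0,0,0.003]]])

```text
time_s: 21.7
eef_pos: [489.3, -26.4, 184.7]
ee_rot: [-0.0, 0.999, -0.052, 0.0]
force: [0.1, -0.9, -0.6]
grip_width: 0.297
```

Call:
drive_tool(rows=[[[0,0,-0.012,0,0,0],[0,0,-0.012,0,0,0]]])

```text
time_s: 21.95
eef_pos: [489.3, -26.4, 183.6]
ee_rot: [-0.0, 0.999, -0.052, 0.0]
force: [0.1, -0.8, -0.2]
grip_width: 0.297
```

Call:
drive_tool(rows=[[[0,0,-0.01,0,0,0],[0,0,-0.01,0,0,0]]])

```text
time_s: 22.2
eef_pos: [489.4, -26.4, 183.1]
ee_rot: [-0.0, 0.999, -0.052, 0.001]
force: [-2.4, 0.5, 7.0]
grip_width: 0.292
```

Call:
drive_tool(rows=[[[0,0,0,0,0,0],[0,0,0,0,0,0],[0,0,0,0,0,0],[0,0,0,0,0,0]]], fingers=0.2)

```text
time_s: 22.7
eef_pos: [489.4, -26.4, 183.1]
ee_rot: [-0.0, 0.999, -0.052, 0.001]
force: [0.7, 0.2, -0.8]
grip_width: 0.601
```

Call:
drive_tool(rows=[[[0,0,0.1,0,0,0],[0,0,0.4,0,0,0],[0,0,0.8,0,0,0],[0,0,1,0,0,0]]])

```text
time_s: 23.2
eef_pos: [489.5, -26.4, 285.7]
ee_rot: [0.0, 0.999, -0.052, 0.002]
force: [-0.2, -0.0, -0.1]
grip_width: 0.597
```

```bash
python3 - <<'E'
from geo import *
from meas import *
go([485,305.6],182.5,8.0)
im=save("top","t6")
R=np.deg2rad
measure(im,{'grey':(T['grey'][0],R(8))},[('white','grey')])
cv2.imwrite("pics/t6c.png",cv2.resize(im[175:315,185:445],None,fx=3,fy=3)[:,:,::-1])
E
```

```text
t 23.2 pos [489.5 -26.4 285.7] yaw -5.98 zaxis [ 0.004 -0.001 -1.   ] target [485.  305.6] norm shift [-0.045  3.32  -1.032] turn 0.155 F [-0.2 -0.  -0.1] w 0.597 j6 [-0.29  0.37  1.76  0.    1.01  1.38]
white grey extent y -126.6 127.0 x -21.3 1.5
  -122  -13.5   -0.9 w 12.3 mid  -7.2
  -110  -10.2   -5.2 w  5.9 mid  -7.7
   -98  -20.8    1.1 w 20.2 mid  -9.8
   -86  -20.6    1.5 w 23.1 mid  -9.6
   -74  -19.7    0.6 w 22.1 mid  -9.6
   -62  -21.3    1.0 w 21.7 mid -10.1
   -50  -20.4    0.1 w 21.2 mid -10.1
   -38  -19.5    0.3 w 20.2 mid  -9.6
   -26  -18.6   -0.5 w 19.2 mid  -9.5
   -14  -17.7   -2.2 w 15.7 mid  -9.9
    -2  -16.9   -1.4 w 16.2 mid  -9.2
    10  -16.0   -2.9 w 13.8 mid  -9.4
    22  -14.7   -4.4 w 10.3 mid  -9.6
    34  -14.1   -3.7 w 11.8 mid  -8.9
    46  -13.2   -5.0 w  9.3 mid  -9.1
    58  -12.5   -4.2 w  8.4 mid  -8.3
    70  -14.0   -5.8 w  9.8 mid  -9.9
    82  -13.1   -5.4 w  7.9 mid  -9.2
    94  -12.3   -6.5 w  6.4 mid  -9.4
   106  -11.4   -8.1 w  4.9 mid  -9.7
   118  -10.4   -7.3 w  3.9 mid  -8.9
```

View pics/t6c.png

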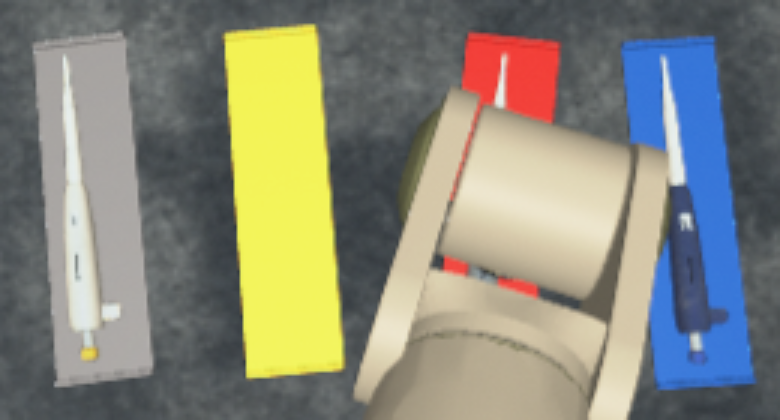

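Call:
drive_tool(rows=[[[0,0.33,0,0,0,0.02],[0,0.66,0,0,0,0.04],[0,1,0,0,0.002,0.06]]])

```text
time_s: 23.62
eef_pos: [489.7, 74.5, 287.3]
ee_rot: [0.001, 1.0, -0.005, 0.002]
force: [0.4, 0.5, -0.0]
grip_width: 0.603
```

Call:
drive_tool(rows=[[[0,0.33,0,0,0,0.02],[0,0.66,0,0,0,0.04],[0,1,0,0,0,0.06]]])

```text
time_s: 24.0
eef_pos: [489.5, 175.6, 287.2]
ee_rot: [0.001, 0.999, 0.043, 0.002]
force: [-0.4, 0.4, 0.1]
grip_width: 0.598
```

Call:
drive_tool(rows=[[[0,0.33,0,0,0,0.02],[-0.03,0.66,0,0,0,0.04],[-0.04,1,0,0,0,0.04]]])

```text
time_s: 24.38
eef_pos: [485.2, 276.7, 287.1]
ee_rot: [0.001, 0.997, 0.074, 0.002]
force: [-0.2, 0.0, 1.1]
grip_width: 0.6
```

```bash
python3 - <<'E'
from geo import *
go([485,305.7],182.5,8.3)
E
```

```text
t 24.38 pos [485.2 276.7 287.1] yaw 8.54 zaxis [ 0.003 -0.001 -1.   ] target [485.  305.7] norm shift [-0.002  0.29  -1.046] turn -0.003 F [-0.2  0.   1.1] w 0.6 j6 [ 0.31  0.5   1.55 -0.    1.09  1.73]
```

Call:
drive_tool(rows=[[[-0.002,0.2,-0.1,0,0.002,-0.003],[-0.002,0.29,-0.35,0,0.002,-0.003],[-0.002,0.29,-0.65,0,0.002,-0.003],[-0.002,0.29,-0.9,0,0.002,-0.003],[-0.002,0.29,-1,0,0.002,-0.003],[-0.002,0.29,-1,0,0.002,-0.003]]])

```text
time_s: 25.12
eef_pos: [485.0, 305.6, 187.0]
ee_rot: [0.001, 0.997, 0.072, -0.0]
force: [0.4, -0.6, 0.7]
grip_width: 0.601
```

Call:
drive_tool(rows=[[[0,0,-0.05,0,0,0],[0,0,-0.05,0,0,0]]])

```text
time_s: 25.38
eef_pos: [485.1, 305.6, 182.3]
ee_rot: [0.0, 0.997, 0.072, 0.0]
force: [-0.8, -0.4, 0.2]
grip_width: 0.603
```

```bash
python3 - <<'E'
from geo import *
go([485,305.7],182.5,8.3)
E
```

```text
t 25.38 pos [485.1 305.6 182.3] yaw 8.27 zaxis [ 0.    -0.001 -1.   ] target [485.  305.7] norm shift [-0.001  0.001  0.002] turn 0.0 F [-0.8 -0.4  0.2] w 0.603 j6 [ 0.36  0.68  1.57 -0.    0.9   1.79]
```

Call:
drive_tool(rows=[[[0,0,0,0,0,0],[0,0,0,0,0,0],[0,0,0,0,0,0],[0,0,0,0,0,0],[0,0,0,0,0,0],[0,0,0,0,0,0]]], fingers=-1, force=40)

```text
time_s: 26.12
eef_pos: [485.2, 305.7, 182.9]
ee_rot: [0.0, 0.997, 0.072, 0.001]
force: [-0.4, -1.6, 5.5]
grip_width: 0.298
```

Call:
drive_tool(rows=[[[0,0,0.1,0,0,0],[0,0,0.25,0,0,0],[0,0,0.5,0,0,0],[0,0,0.75,0,0,0],[0,0,0.95,0,0,0],[0,0,1,0,0,0]]])

```text
time_s: 26.88
eef_pos: [485.3, 305.7, 284.7]
ee_rot: [-0.0, 0.997, 0.072, 0.002]
force: [-0.2, -0.7, -0.5]
grip_width: 0.291
```

```bash
python3 - <<'E'
from geo import *
go([492.8,146.7],182.5,5.95)
E
```

```text
t 26.88 pos [485.3 305.7 284.7] yaw 8.27 zaxis [ 0.004  0.    -1.   ] target [492.8 146.7] norm shift [ 0.075 -1.59  -1.022] turn -0.026 F [-0.2 -0.7 -0.5] w 0.291 j6 [ 0.36  0.53  1.5  -0.    1.1   1.79]
```

Call:
drive_tool(rows=[[[0,-0.15,0,0,0,0],[0.03,-0.4,0,0,0,-0.01],[0.05,-0.7,0,0,0,-0.02],[0.075,-1,0,0,0.002,-0.026]]])

```text
time_s: 27.38
eef_pos: [492.5, 204.0, 283.8]
ee_rot: [0.0, 0.999, 0.051, -0.001]
force: [0.7, 0.8, -0.8]
grip_width: 0.297
```

Call:
drive_tool(rows=[[[0,-0.3,0,0,0,0],[0,-0.5,0,0,0,0],[0,-0.58,0,0,0,0],[0,-0.58,0,0,0,0]]])

```text
time_s: 27.88
eef_pos: [492.4, 145.6, 283.6]
ee_rot: [-0.0, 0.999, 0.051, -0.001]
force: [0.4, 0.9, -0.3]
grip_width: 0.299
```

```bash
python3 - <<'E'
from geo import *
go([492.8,146.7],182.5,5.95)
E
```

```text
t 27.88 pos [492.4 145.6 283.6] yaw 5.85 zaxis [-0.002 -0.    -1.   ] target [492.8 146.7] norm shift [ 0.004  0.011 -1.011] turn 0.001 F [ 0.4  0.9 -0.3] w 0.299 j6 [0.06 0.42 1.69 0.   1.04 1.53]
```

Call:
drive_tool(rows=[[[0.004,0.011,-0.25,0,0,0],[0.004,0.011,-0.5,0,0,0],[0.004,0.011,-0.75,0,0,0],[0.004,0.011,-0.88,0,0,0],[0.004,0.011,-0.94,0,0,0],[0.004,0.011,-0.98,0,0,0],[0.004,0.011,-0.993,0,0,0],[0.004,0.011,-0.993,0,0,0]]])

```text
time_s: 28.88
eef_pos: [492.9, 146.8, 184.6]
ee_rot: [-0.0, 0.999, 0.051, -0.001]
force: [-0.9, -0.1, -0.4]
grip_width: 0.295
```

Call:
drive_tool(rows=[[[0,0,-0.012,0,0,0],[0,0,-0.012,0,0,0]]])

```text
time_s: 29.12
eef_pos: [492.9, 146.7, 183.5]
ee_rot: [-0.0, 0.999, 0.051, -0.0]
force: [0.2, -0.4, -0.6]
grip_width: 0.3
```

Call:
drive_tool(rows=[[[0,0,-0.01,0,0,0],[0,0,-0.01,0,0,0]]])

```text
time_s: 29.38
eef_pos: [492.9, 146.8, 182.8]
ee_rot: [-0.0, 0.999, 0.051, -0.0]
force: [-3.0, 0.7, 3.9]
grip_width: 0.295
```

Call:
drive_tool(rows=[[[0,0,0,0,0,0],[0,0,0,0,0,0],[0,0,0,0,0,0],[0,0,0,0,0,0]]], fingers=0.2)

```text
time_s: 29.88
eef_pos: [492.9, 146.8, 182.8]
ee_rot: [-0.0, 0.999, 0.051, -0.0]
force: [0.5, 0.7, 0.6]
grip_width: 0.599
```

Call:
drive_tool(rows=[[[0,0,0.1,0,0,0],[0,0,0.4,0,0,0],[0,0,0.8,0,0,0],[0,0,1,0,0,0]]])

```text
time_s: 30.38
eef_pos: [493.1, 146.8, 285.5]
ee_rot: [-0.0, 0.999, 0.051, 0.001]
force: [0.7, 0.3, 0.1]
grip_width: 0.6
```

Call:
drive_tool(rows=[[[-0.4,0.4,0.4,0,0,0],[-0.8,0.8,0.8,0,0,0],[-1,1,1,0,0,0]]])

```text
time_s: 30.75
eef_pos: [391.4, 247.7, 387.6]
ee_rot: [-0.0, 0.999, 0.051, 0.002]
force: [1.3, 0.2, 0.8]
grip_width: 0.599
```

Call:
drive_tool(rows=[[[-0.4,0.4,0,0,0,0],[-0.8,0.8,0,0,0,0],[-1,1,0,0,0,0]]])

```text
time_s: 31.12
eef_pos: [289.3, 348.9, 388.5]
ee_rot: [-0.001, 0.999, 0.052, 0.003]
force: [0.8, 0.1, -0.1]
grip_width: 0.597
```

```bash
python3 - <<'E'
from geo import *
from meas import *
go([485,305.6],182.5,8.0)
im=save("top","t7");save("side","s7")
cv2.imwrite("pics/t7c.png",cv2.resize(im[175:315,185:445],None,fx=3,fy=3)[:,:,::-1])
R=np.deg2rad
try: measure(im,{k:(v[0],R(v[1])) for k,v in T.items()},[('white','yellow'),('grey','red'),('navy','blue')])
except Exception as e: print(e)
E
```

```text
t 31.12 pos [289.3 348.9 388.5] yaw 6.0 zaxis [ 0.005  0.002 -1.   ] target [485.  305.6] norm shift [ 1.957 -0.433 -2.06 ] turn 0.022 F [ 0.8  0.1 -0.1] w 0.597 j6 [ 0.62  0.17  1.73 -0.    1.24  2.09]
white yellow extent y -117.9 125.2 x -21.6 20.0
  -122  -11.4   -4.2 w  2.0 mid  -7.8
  -110  -11.2   -3.3 w  9.8 mid  -7.3
   -98  -19.9   19.7 w 34.4 mid  -0.1
   -86  -21.6   20.0 w 37.4 mid  -0.8
   -74  -20.8    4.5 w 26.6 mid  -8.1
   -62  -19.9    5.2 w 26.6 mid  -7.4
   -50  -19.1    3.7 w 24.6 mid  -7.7
   -38  -20.1    4.6 w 24.6 mid  -7.8
   -26  -20.0    3.1 w 24.1 mid  -8.4
   -14  -19.1    3.6 w 22.6 mid  -7.7
    -2  -18.2    2.3 w 20.7 mid  -8.0
    10  -17.4    0.5 w 17.2 mid  -8.4
    22  -14.0   -0.8 w 14.8 mid  -7.4
    34  -13.1   -0.7 w 11.8 mid  -6.9
    46  -12.4   -1.5 w 11.3 mid  -6.9
    58  -13.3   -3.3 w 10.3 mid  -8.3
    70  -13.1   -2.3 w 11.8 mid  -7.7
    82  -12.4   -2.1 w  8.9 mid  -7.3
    94  -11.5   -3.5 w  8.4 mid  -7.5
   106   -8.0   -4.8 w  4.9 mid  -6.4
   118   -9.8   -4.4 w  5.4 mid  -7.1
grey red extent y -117.8 128.0 x -21.5 21.1
  -122 
[... 1009 characters left out ...]
w 38.9 mid  -1.4
   -74  -22.4    5.7 w 30.0 mid  -8.4
   -62  -22.5    6.0 w 28.0 mid  -8.2
   -50  -22.2    5.8 w 29.0 mid  -8.2
   -38  -20.8    4.7 w 27.1 mid  -8.1
   -26  -21.7    5.3 w 27.6 mid  -8.2
   -14  -20.6    4.3 w 25.1 mid  -8.2
    -2  -19.5    3.2 w 22.1 mid  -8.1
    10  -18.2    2.2 w 19.2 mid  -8.0
    22  -15.7   -0.8 w 14.3 mid  -8.2
    34  -15.4    0.0 w 16.2 mid  -7.7
    46  -14.0   -0.7 w 14.3 mid  -7.4
    58  -14.6   -1.5 w 12.3 mid  -8.0
    70  -14.0   -0.9 w 12.3 mid  -7.5
    82  -12.6   -1.5 w 12.3 mid  -7.0
    94  -11.2   -3.1 w  8.4 mid  -7.2
   106  -10.1   -3.9 w  6.4 mid  -7.0
   118  -10.9   -5.0 w  6.9 mid  -8.0
   130   -9.8   -7.0 w  2.0 mid  -8.4
```

View pics/t7.png

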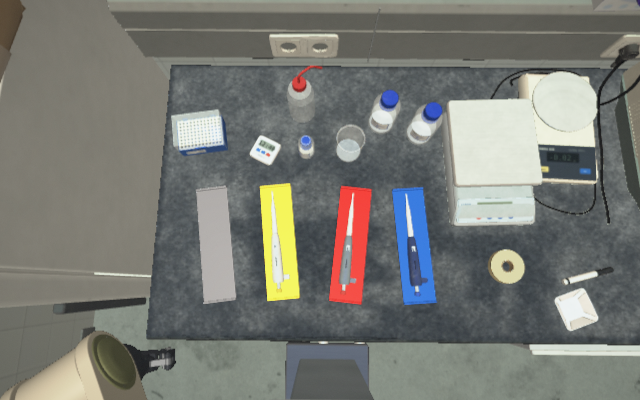

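View pics/s7.png

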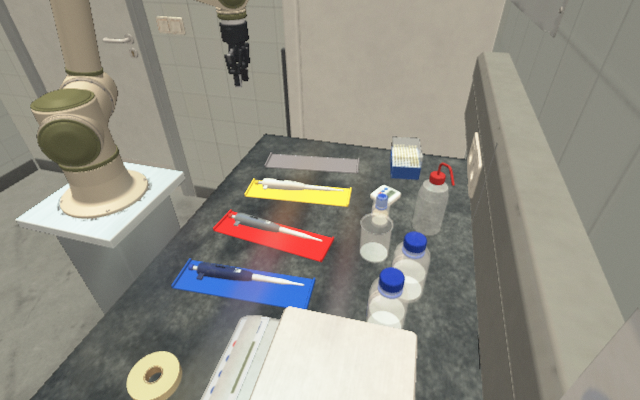

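Call:
drive_tool(rows=[[[0,0,0,0,0,0],[0,0,0,0,0,0],[0,0,0,0,0,0]]])

```text
time_s: 31.6
eef_pos: [290.1, 348.4, 388.4]
ee_rot: [-0.001, 0.999, 0.052, 0.002]
force: [-0.0, 0.6, -0.4]
grip_width: 0.602
```

```bash
python3 -c "
from rig import ctrl
print(ctrl.finish_job())"
```

```text
the job is handed in; nothing more can be done
None
```

All three pipettes now lie in the trays that match their buttons, and I handed the job in at about 31.6 s of the 128 s. The hand-in gives no verdict, so what follows rests on my own checks.

I moved the white pipette to the spare grey tray, then navy to blue, grey to red, and white on to yellow. Each one was lowered until I felt a light contact of about 4–7 N, then released.

**Position:** In the last top picture, each pipette is within about 2 mm of its tray centre along and across, and turned less than about 1° from the tray's length.

**Less certain:** Each button is the same colour as its tray, so the mask missed it. The position along the tray was therefore read mainly from the tip end. I judged flatness from the side picture and the set-down height, not by a tilt measurement.

**Surroundings:** The beaker, timer and small bottle look unmoved by eye in the top pictures. The arm is clear of everything, and no check failed or disagreed.

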